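# Load the washing rack from the transport carrier

### The job

The instrument cassettes have come back in the white transport carrier and are due for the washer. Turn the turn buttons of each loaded bay aside, lift the cassette straight up out of its bay, and stand it on edge, tab up, in the crowded wire washing rack among those already there, three to a compartment at most, gently easing them aside, until every cassette stands on the rack's floor. Leave the roll of tape and the gel bottle where they are.

Things in the scene. Friction and masses are not known exactly. Their poses are not given: they have to be found in the camera images.
- carrier: white plastic carrier, fixed, 154 (its x) x 168 (y) x 97 high, origin under its centre. Three bays at y = -52, 0, +52 mm; in each a cassette stands 6 mm up, its width along x, both ends in 84 mm high, 19 mm wide guides, so that it only goes straight up, once the two turn buttons over its ends (on the near, -x, and far, +x, rail) are aside. A bay may be empty
- rack: wire washing rack, loose, 1.6 kg, origin under its centre; inside 118 (its x) x 171 (y), floor 12 mm up, long sides to 72 mm, ends to 82 mm; two 3 mm partitions, to 82 mm, at y = +-29 make three 55 mm compartments. In each two cassettes stand loosely, width along x, free to slide and lean; it has room for three, but only when they are eased aside
- cassette0: in the bay at y = -52 mm (None if empty): flat metal instrument cassette on edge, 150 g: body 110 wide (its x), 16 thick (y), 90 high (z), upper and lower edges half-round, 6 mm wide flat foot below; on the middle of the upper edge a straight-sided grip tab 30 wide, 8 thick, z 90 to 124, round-topped. Origin: under the middle of the foot. 
- button0_near (a joint): turn button, upright axis at carrier x = -67, y = -52 mm; at 0 its nose points to carrier +x, over the cassette's shoulder. Turns either way, positive counter-clockwise from above, +-1.65 rad; cassette free beyond 1.25 either way; stays put (0.03 N m friction). Bar 12 wide, 98.5 to 103.5 mm up in the carrier frame, nose 26, tail 12 mm from the axis; on it along the nose a wing to grip, 8 thick, 28 long, up to 119.5 mm
- button0_far (a joint): turn button, upright axis at carrier x = +67, y = -52 mm; at 0 its nose points to carrier -x, over the cassette's shoulder. Otherwise like button0_near
- cassette1: in the bay at y = +0 mm (None if empty): the same as cassette0, same origin and axes
- button1_near (a joint): turn button, upright axis at carrier x = -67, y = +0 mm; at 0 its nose points to carrier +x, over the cassette's shoulder. Otherwise like button0_near
- button1_far (a joint): turn button, upright axis at carrier x = +67, y = +0 mm; at 0 its nose points to carrier -x, over the cassette's shoulder. Otherwise like button0_near
- cassette2: in the bay at y = +52 mm (None if empty): the same as cassette0, same origin and axes
- button2_near (a joint): turn button, upright axis at carrier x = -67, y = +52 mm; at 0 its nose points to carrier +x, over the cassette's shoulder. Otherwise like button0_near
- button2_far (a joint): turn button, upright axis at carrier x = +67, y = +52 mm; at 0 its nose points to carrier -x, over the cassette's shoulder. Otherwise like button0_near
- racked0: one of the six cassettes that stand in the washing rack from the start: the same as cassette0, same origin and axes (z up, y along the rack's y)
- racked1: one of the six cassettes that stand in the washing rack from the start: the same as cassette0, same origin and axes (z up, y along the rack's y)
- racked2: one of the six cassettes that stand in the washing rack from the start: the same as cassette0, same origin and axes (z up, y along the rack's y)
- racked3: one of the six cassettes that stand in the washing rack from the start: the same as cassette0, same origin and axes (z up, y along the rack's y)
- racked4: one of the six cassettes that stand in the washing rack from the start: the same as cassette0, same origin and axes (z up, y along the rack's y)
- racked5: one of the six cassettes that stand in the washing rack from the start: the same as cassette0, same origin and axes (z up, y along the rack's y)
- tape_roll: roll of tape lying flat near the robot, 100 across, 25 high, origin under its centre: leave it alone
- gel: pump bottle of hand gel beyond the work, 58 across, 197 high, origin under its centre: leave it alone
Things that resemble listed ones, but are neither listed nor needed, are in the scene too. What is shaped like the rack but red is not meant.

How it is judged:
By the outcome, as a careful person would: the job done as asked, in the order asked, and still so for the second after the job is handed in, with the robot touching nothing.
Of cassette0, cassette1, cassette2 only 2 to 3 are there at a start; the rules pass over those that are not, and their reading is None.
At some moment in a run one of rack may be knocked a few centimetres aside while the robot is not near it.
It also fails if it takes over 210 s, if anything falls off the work surface, if the arm or the gripper's body presses on something with over 40 N, if the wrist force passes 120 N, or if a joint passes its speed limit or range.

### The arm

A 6-joint arm with a two-finger parallel gripper is mounted at the origin on a cart in front of the work surface, level with it; the furniture and walls round the work are solid. World frame = base frame: x ahead of the robot, y to its left, z up, the work surface at z = 0. Lengths are in m, angles in rad, forces in N, time in s.
With the tool pointing down it reaches from about 0.4 to 0.825 m from the base axis. Payload 7 kg.
Tool frame: the origin (TCP) lies midway between the tips of the shut fingers; the grasp point (between the pads) lies 19 mm behind it; z points along the fingers, y is the line along which they close (so a half turn about z gives the same grasp; the last joint's range is limited). The gripper opens to 85 mm and grips with 20 to 120 N. Pads are 22 mm wide; open, the fingers measure 114 mm over their backs; the gripper's body (76 mm by 85 mm) begins 54 mm behind the grasp point. The pads swing forward as they close: fully open they stand 13 mm farther back than shut.
Start: joints at [-0.844, 0.359, 0.012, 0, -1.224, -0.288], TCP at [0.287, -0.611, 0.231] pointing down, gripper open.
Joint ranges: [-3.07, 3.07], [-1.43, 2.12], [-1.02, 1.25], [-3.03, 1.67], [-3.05, -0], [-3.03, 3.03]. Speed limits (rad/s): [2.39, 2.39, 3.01, 3.14, 3.14, 3.14].

### API

Orientations are given as a unit quaternion [x, y, z, w].
In Python, from rig import monitor, eyes, job gives the robot as it stands. The module is installed in compiled form; this text tells all that it offers.
- The arm moves only by the shell command python3 -m inch 'ROWS'. ROWS is a JSON object of lists of equal length, an entry for each row: "claw": the finger opening in mm, from 0 to 85.4; "slide": the shift along the tool's x, y, z scaled (see below), a list of three; "spin": the turn about the tool's z scaled (see below). In form: {"claw": [claw, ...], "slide": [[tx, ty, tz], ...], "spin": [spin, ...]}. A call has 1 to 5 rows; each row is the pose to reach, as a shift and turn from the pose commanded when the call began, along the tool's axes at that moment; what a row does not reach only later rows make up. The controller multiplies each number of a shift by 50 cm and each number of a turn by 60 degrees. A row lasts 1/12 s, in which the tool goes at most 41.7 mm and 7.16 degrees, less where a joint would pass 70% of its speed; a pose out of reach is approached as far as the arm can. A call with a number of a shift or a turn outside -1 to 1 is refused whole. A call with a gripper value outside its range is refused whole. The fingers move at their own pace and stop on an object; the grip force is fixed at half the most. Time passes only in rows, so rows that repeat a pose let the fingers close. It gives the time, the measured TCP pose, the force, the opening and the grip force at its end, in the units of the state.
- monitor.get_obs(): the state, without advancing time (a new reading comes with each control period).
- eyes.snapshot(name): name is "scene" or "top" or "wrist"; returns a dict with "img" (480x640x3 uint8, red, green, blue), "z_map" (480x640 float32, m along the optical axis (not along the pixel's ray), 0 where there is no reading), "mtx" (3x3 intrinsics, pixels), "world_to_cam" (4x4, takes a point from world to camera coordinates). Camera axes: x right, y up, looking along -z (the intrinsics and any distortion apply to the point x, -y, -z); pixel columns grow to the right and rows downward; lengths in m; the calibration is good to about 2 mm. A picture is of the moment at which its call begins.
- job.job_done(): hands the job in; it is judged then, once.
The state is a dict: "time": time; "joint_pos": joint angles; "joint_vel": joint speeds; "joint_efforts": joint torques, N m; "position": TCP position; "tool_rot": TCP orientation; "wrist_force": force on the tool from outside, world axes, zero at the start; "wrist_torque": the same for the moment, N m; "grip_width": opening from 0.0 (shut) to 1.0 (fully open); "grip_force": force on a finger pad.
Only numpy, scipy, OpenCV 4.12 (cv2) and the standard library are available. Lean on these libraries where they do the work, as an engineer would, in place of code of your own. Each camera call takes 0.05 s, during which the arm holds its last target. There are 200 camera calls.

## Working session

There is one attempt and no reset: what is moved stays moved. The work goes in short steps, Python scripts to look and compute and a shell command to move; the robot and the scene stay as the last step left them, time stands still between calls to the robot, and variables do not carry over. Pictures are saved under pics/ and viewed, at most 14 in all, crops included, and the job is handed in when it is done.

```bash
mkdir -p pics
cat > h.py <<'E'
import numpy as np, cv2
from rig import monitor, eyes, job
def snap(name,fn=None):
    s=eyes.snapshot(name); np.savez('last_%s.npz'%name,**s)
    if fn: cv2.imwrite('pics/'+fn,cv2.cvtColor(s['img'],cv2.COLOR_RGB2BGR))
    return s
def load(name): return dict(np.load('last_%s.npz'%name))
def world(s,u,v,z=None):
    M=s['mtx'];T=np.linalg.inv(s['world_to_cam'])
    d=np.array([(u-M[0,2])/M[0,0],-(v-M[1,2])/M[1,1],-1.])
    d=T[:3,:3]@d;o=T[:3,3]
    if z is None: t=s['z_map'][int(v),int(u)]
    else: t=(z-o[2])/d[2]
    return o+t*d
def cloud(s):
    M=s['mtx'];T=np.linalg.inv(s['world_to_cam']);v,u=np.mgrid[:480,:640];z=s['z_map']
    P=np.stack([(u-M[0,2])/M[0,0]*z,-(v-M[1,2])/M[1,1]*z,-z],-1)
    P=P@T[:3,:3].T+T[:3,3]; P[z==0]=np.nan
    return P
E
python3 - <<'E'
from h import *
for n in('scene','top'):
    s=snap(n,n+'0.png'); print(n,np.linalg.inv(s['world_to_cam'])[:3,3].round(3),s['mtx'][0,0],s['z_map'].shape)
print(monitor.get_obs())
E
```

```text
scene [ 0.552 -1.029  1.234] 530.6229009301131 (480, 640)
top [ 0.387 -0.083  1.462] 614.3649080453745 (480, 640)
{'time': 0.1, 'joint_pos': array([-8.43912925e-01,  3.59331241e-01,  1.12144024e-02, -3.01326875e-04,
       -1.22410522e+00, -2.88098760e-01]), 'joint_vel': array([-0.00228582, -0.002963  ,  0.00270628,  0.00144428,  0.00061227,
        0.00063172]), 'joint_efforts': array([-2.53465041e-03, -5.84765232e+01,  2.94107330e+01,  6.95456564e+00,
       -3.18608734e-03, -2.49663765e-05]), 'position': array([ 0.28657804, -0.61070358,  0.23047616]), 'tool_rot': array([-2.17586428e-01,  9.76040787e-01,  6.91868969e-04, -2.22635428e-04]), 'wrist_force': array([-0.1660389 ,  0.97601206,  0.09031014]), 'wrist_torque': array([ 0.02402676, -0.05465303,  0.01581641]), 'grip_force': 0.0, 'grip_width': 1.00389277723414}
```

View pics/top0.png

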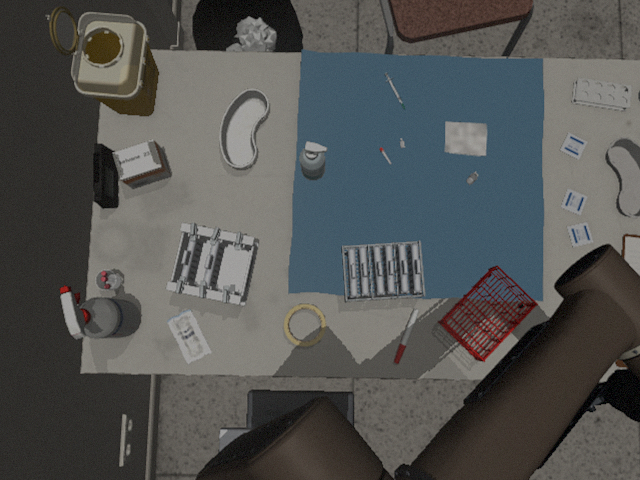

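View pics/scene0.png

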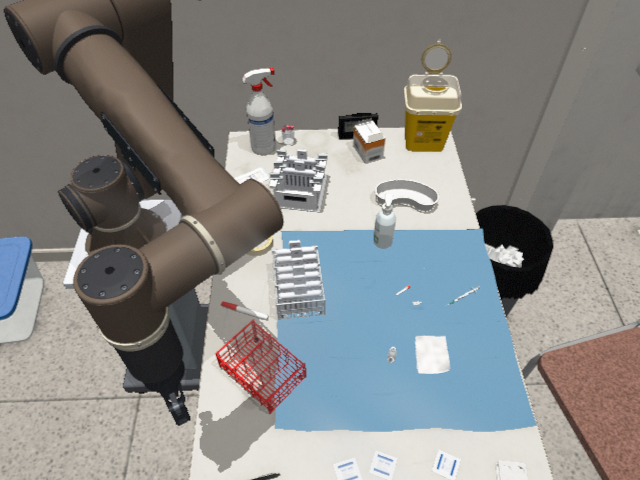

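The top view shows the carrier at about (213,264), the grey rack at about (384,270), the tape at (304,325) and the gel at (313,160). I'll enlarge both.

Run:
```python
from h import *
s=load('top'); im=cv2.cvtColor(s['img'],cv2.COLOR_RGB2BGR)
a=im[215:315,160:265];b=im[225:315,330:435]
a=cv2.resize(a,None,fx=5,fy=5,interpolation=cv2.INTER_CUBIC)[:, :]
b=cv2.resize(b,None,fx=5,fy=5,interpolation=cv2.INTER_CUBIC)
a=a[:450];o=np.hstack([cv2.resize(a,(400,400)),cv2.resize(b,(400,400))])
cv2.imwrite('pics/crop0.png',o)
P=cloud(s)
for uv in[(213,264),(190,262),(210,262),(235,265),(355,270),(365,270),(378,270),(390,270),(403,270),(415,270),(200,190)]: print(uv,P[uv[1],uv[0]].round(3))
# carrier fiducials
```

```text
(213, 264) [0.521 0.173 0.092]
(190, 262) [0.524 0.225 0.093]
(210, 262) [0.523 0.176 0.113]
(235, 265) [ 0.529  0.139 -0.003]
(355, 270) [ 0.512 -0.144  0.1  ]
(365, 270) [ 0.51  -0.164  0.133]
(378, 270) [ 0.51  -0.193  0.134]
(390, 270) [ 0.511 -0.219  0.133]
(403, 270) [ 0.512 -0.247  0.131]
(415, 270) [ 0.514 -0.276  0.11 ]
(200, 190) [ 0.71   0.231 -0.004]
```

View pics/crop0.png

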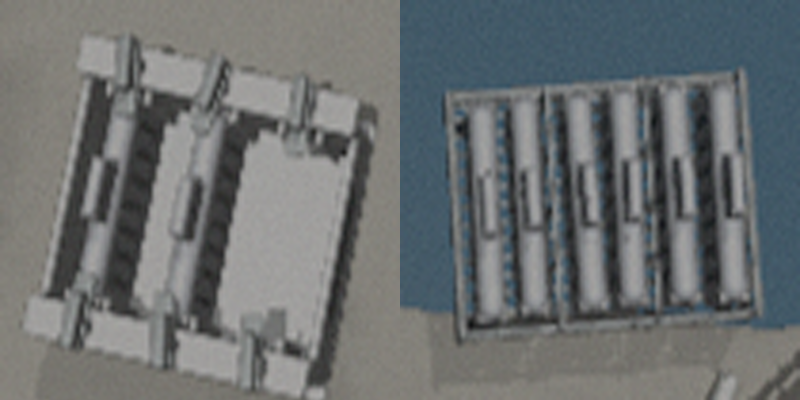

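The loaded bays are 1 (middle) and 2 (+y); bay 0 is empty. The rack is at yaw of about +4° and the carrier at about -11°. I'll go above the rack with the wrist camera, using a helper that turns world goals into tool units.

```bash
cat >> h.py <<'E'
from scipy.spatial.transform import Rotation as Ro
def go(x,y,z,yaw):
    """units for TCP at x,y,z, pointing down, tool y line along direction 90deg+yaw (deg)"""
    o=monitor.get_obs(); R=Ro.from_quat(o['tool_rot']).as_matrix()
    sl=R.T@(np.array([x,y,z])-o['position'])/.5
    cur=np.degrees(np.arctan2(R[1,1],R[0,1])); d=(90+yaw-cur+90)%180-90
    print('slide',sl.round(4),'spin',round(-d/60,4),'rows>=',int(np.ceil(max(np.linalg.norm(sl)*500/41.7,abs(d)/7.16))),'t',round(o['time'],1),'pos',o['position'].round(4),'yaw',round(cur-90,2),'tilt',R[2].round(3),'F',o['wrist_force'].round(1),'grip',round(float(o['grip_width']),3))
E
python3 -c "
from h import *
go(.48,-.2,.40,4)"
```

```text
slide [-0.6991  0.5798 -0.3383] spin 0.3522 rows>= 12 t 0.1 pos [ 0.2866 -0.6107  0.2305] yaw 25.13 tilt [ 0.     0.001 -1.   ] F [-0.2  1.   0.1] grip 1.004
```

```bash
python3 -m inch '{"claw":[85,85,85,85,85],"slide":[[-0.05,0.042,-0.338],[-0.05,0.042,-0.338],[-0.05,0.042,-0.338],[-0.05,0.042,-0.338],[-0.05,0.042,-0.338]],"spin":[0,0,0,0,0]}'
python3 -m inch '{"claw":[85,85,85,85,85],"slide":[[-0.32,0.268,0],[-0.32,0.268,0],[-0.32,0.268,0],[-0.32,0.268,0],[-0.32,0.268,0]],"spin":[0,0,0,0,0]}'
python3 -m inch '{"claw":[85,85,85,85,85],"slide":[[-0.33,0.27,0],[-0.33,0.27,0],[-0.33,0.27,0],[-0.33,0.27,0],[-0.33,0.27,0]],"spin":[0.352,0.352,0.352,0.352,0.352]}'
python3 - <<'E'
from h import *
go(.51,.17,.40,-11)
s=snap('wrist','wr0.png');print(np.linalg.inv(s['world_to_cam']).round(3),s['mtx'][0,0])
P=cloud(s)
m=(P[...,2]>.105);print(m.sum())
E
```

```text
time: 0.52
position: [0.3011, -0.5824, 0.4092]
tool_rot: [-0.218, 0.976, -0.005, 0.002]
wrist_force: [-0.4, -0.2, 1.6]
grip_width: 0.994
grip_force: 0.0
time: 0.93
position: [0.3884, -0.3907, 0.3998]
tool_rot: [-0.217, 0.976, 0.0, -0.0]
wrist_force: [1.6, -0.7, 0.7]
grip_width: 0.996
grip_force: 0.0
time: 1.35
position: [0.4721, -0.2158, 0.4001]
tool_rot: [-0.033, 0.999, 0.0, 0.0]
wrist_force: [1.3, 0.0, -0.6]
grip_width: 0.993
grip_force: 0.0
slide [-1.272e-01  7.647e-01  4.000e-04] spin 0.2473 rows>= 10 t 1.4 pos [ 0.4721 -0.2158  0.4001] yaw 3.84 tilt [-0.  0. -1.] F [ 1.3  0.  -0.6] grip 0.993
[[-0.068 -0.955 -0.289  0.398]
 [ 0.998 -0.065 -0.019 -0.22 ]
 [-0.001 -0.289  0.957  0.542]
 [ 0.     0.     0.     1.   ]] 401.11343338173396
58607
```

View pics/wr0.png

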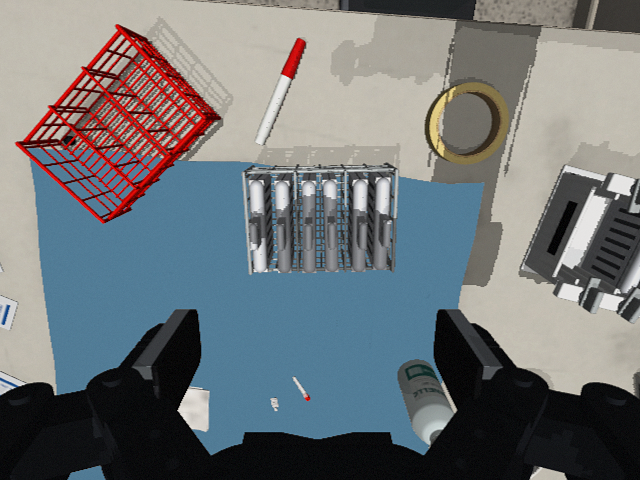

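The wrist view shows the rack at about (320,220) with six cassettes; in this view image right is +y and up is -x. Next I'll measure it numerically.

```bash
cat >> h.py <<'E'
def rack(s,c,yaw=None,verb=True):
    P=cloud(s).reshape(-1,3);P=P[~np.isnan(P[:,0])]
    P=P[(np.hypot(*(P[:,:2]-c).T)<.14)&(P[:,2]>.05)&(P[:,2]<.17)]
    rim=P[(P[:,2]>.068)&(P[:,2]<.2)]
    r=cv2.minAreaRect(rim[:,:2].astype(np.float32)*1000)
    a=r[2]; a=(a+45)%90-45; 
    if yaw is None: yaw=a
    print('rect',r,'yaw',a)
    t=np.radians(yaw); R=np.array([[np.cos(t),-np.sin(t)],[np.sin(t),np.cos(t)]])
    c0=np.array(r[0])/1000
    L=np.c_[(P[:,:2]-c0)@R*1000,P[:,2]*1000]
    return L,c0,yaw,R
def runs(y,gap=2.0,minn=8):
    y=np.sort(y); k=np.split(y,np.where(np.diff(y)>gap)[0]+1)
    return [(round(g[0],1),round(g[-1],1),len(g)) for g in k if len(g)>=minn]
E
python3 - <<'E'
from h import *
for n,zz in(('wrist',0),('top',0)):
    s=load(n); L,c0,yaw,R=rack(s,np.array([.51,-.21])); print(n,c0,yaw)
    print('tabs',runs(L[(L[:,2]>122)&(abs(L[:,0])<25)][:,1],1.0))
    for lo,hi in((-55,-25),(25,55)):
        print('body',lo,runs(L[(L[:,2]>97)&(L[:,2]<107)&(L[:,0]>lo)&(L[:,0]<hi)][:,1],1.0))
    w=L[(L[:,2]>66)&(L[:,2]<88)]
    print('rimx',np.percentile(w[:,0],[0,1,99,100]),'rimy',np.percentile(w[:,1],[0,1,99,100]),'zmax',np.percentile(L[:,2],99.5), 'bodytop', np.percentile(L[(abs(L[:,0])>25),2],95))
    print(runs(w[(abs(w[:,0])>56)][:,1],1.5,4))
E
```

```text
rect ((515.795654296875, -208.49978637695312), (127.02007293701172, 179.8721923828125), 4.861069202423096) yaw 4.861069202423096
wrist [ 0.51579565 -0.20849979] 4.861069202423096
tabs [(np.float64(-76.0), np.float64(-67.7), 259), (np.float64(-47.5), np.float64(-39.3), 244), (np.float64(-17.8), np.float64(-9.7), 234), (np.float64(7.3), np.float64(15.6), 228), (np.float64(40.4), np.float64(48.6), 246), (np.float64(65.6), np.float64(73.9), 263)]
body -55 [(np.float64(-78.9), np.float64(-64.0), 320), (np.float64(-50.5), np.float64(-35.7), 301), (np.float64(-20.1), np.float64(-6.1), 297), (np.float64(3.6), np.float64(17.3), 303), (np.float64(37.3), np.float64(51.9), 298), (np.float64(62.6), np.float64(77.5), 326)]
body 25 [(np.float64(-79.8), np.float64(-64.8), 258), (np.float64(-51.4), np.float64(-36.2), 270), (np.float64(-21.7), np.float64(-7.5), 254), (np.float64(5.1), np.float64(14.5), 186), (np.float64(15.5), np.float64(15.7), 21), (np.float64(16.7), np.float64(16.9), 21), (np.float64(17.9), np.float64(18.1), 20), (np.float64(19.2), np.float64(19.3), 11), (np.float64(36.7), np.float6
[... 1918 characters left out ...]
(np.float64(14.3), np.float64(14.8), 4), (np.float64(16.6), np.float64(16.8), 4), (np.float64(21.0), np.float64(23.7), 8), (np.float64(25.8), np.float64(26.0), 4), (np.float64(28.5), np.float64(32.6), 16), (np.float64(34.6), np.float64(35.2), 5), (np.float64(36.9), np.float64(37.2), 4), (np.float64(39.2), np.float64(39.7), 4), (np.float64(41.2), np.float64(41.9), 4), (np.float64(45.9), np.float64(46.7), 4), (np.float64(48.5), np.float64(53.2), 11), (np.float64(55.1), np.float64(55.9), 4), (np.float64(57.5), np.float64(62.3), 10), (np.float64(64.1), np.float64(67.2), 9), (np.float64(68.7), np.float64(71.7), 8), (np.float64(75.5), np.float64(78.5), 8), (np.float64(80.0), np.float64(90.0), 24)]
```

The rack fit agrees between both cameras: centre (0.516,-0.208), yaw 4.8°, size 127x180, tab tops at 136 mm. The middle gaps are 12.5 mm (right compartment) and 9.3 mm (left). I'll grip tabs across their 30 mm width so the fingers clear the neighbours' tabs. Now to the carrier.

```bash
python3 -m inch '{"claw":[85,85,85,85,85],"slide":[[-0.05,0.40,0],[-0.05,0.40,0],[-0.05,0.40,0],[-0.05,0.40,0],[-0.05,0.40,0]],"spin":[0,0,0,0,0]}'
python3 -m inch '{"claw":[60,60,60,60,60],"slide":[[-0.035,0.385,0],[-0.035,0.385,0],[-0.035,0.385,0],[-0.035,0.385,0],[-0.035,0.385,0]],"spin":[0.247,0.247,0.247,0.247,0.247]}' 
python3 -m inch '{"claw":[40,40],"slide":[[0,0,0],[0,0,0]],"spin":[0,0]}' >/dev/null
cat >> h.py <<'E'
def carrier(s,c=np.array([.515,.175])):
    P=cloud(s).reshape(-1,3);P=P[~np.isnan(P[:,0])]
    P=P[(np.hypot(*(P[:,:2]-c).T)<.15)&(P[:,2]>.06)&(P[:,2]<.15)]
    r=cv2.minAreaRect((P[(P[:,2]>.085)&(P[:,2]<.101)][:,:2]*1000).astype(np.float32)); print(r)
    return P,r
E
python3 - <<'E'
from h import *
go(.49,.18,.40,-11)
s=snap('wrist','wr1.png')
for n in('top','wrist'):
    s=load(n);P,r=carrier(s)
    a=(r[2]+45)%90-45;t=np.radians(a);R=np.array([[np.cos(t),-np.sin(t)],[np.sin(t),np.cos(t)]])
    L=np.c_[(P[:,:2]*1000-r[0])@R,P[:,2]*1000]
    print(n,a,'z hist',np.histogram(L[:,2],bins=np.arange(80,140,4)))
    k=L[(L[:,2]>108)]
    q=(np.round(k[:,:2]/2)).astype(int)
    im=np.zeros((120,120),np.uint8);im[np.clip(q[:,0]+60,0,119),np.clip(q[:,1]+60,0,119)]=1
    nl,lab=cv2.connectedComponents(im)
    li=lab[np.clip(q[:,0]+60,0,119),np.clip(q[:,1]+60,0,119)]
    for i in range(1,nl):
        g=k[li==i]
        if len(g)>15: print(len(g),cv2.minAreaRect(g[:,:2].astype(np.float32)),'zmax',g[:,2].max().round(1))
E
```

```text
time: 1.82
position: [0.4824, -0.014, 0.4001]
tool_rot: [-0.035, 0.999, 0.0, -0.0]
wrist_force: [0.3, -0.2, 0.0]
grip_width: 0.998
grip_force: 0.0
time: 2.23
position: [0.4862, 0.1792, 0.4]
tool_rot: [0.094, 0.996, 0.0, -0.0]
wrist_force: [-0.1, -1.1, -0.1]
grip_width: 0.703
grip_force: 0.0
slide [-0.0063  0.0037 -0.0017] spin 0.0065 rows>= 1 t 2.4 pos [0.4865 0.1787 0.3992] yaw -10.61 tilt [ 0.001 -0.001 -1.   ] F [-0.8 -0.4  0.6] grip 0.472
((524.2323608398438, 180.4168701171875), (169.44386291503906, 155.62156677246094), 79.5297622680664)
top -10.470237731933594 z hist (array([ 53, 104, 276, 657, 549, 240,  97,  36,  94, 171,  83,  45,  47,
         4]), array([ 80,  84,  88,  92,  96, 100, 104, 108, 112, 116, 120, 124, 128,
       132, 136]))
52 ((-66.92113494873047, -52.771942138671875), (26.35370635986328, 9.05777359008789), 8.189940452575684) zmax 123.8
57 ((-66.49183654785156, -0.41135454177856445), (26.917600631713867, 8.803077697753906), 5.924488067626953) zmax 122.5
60 ((-66.17980194091797, 50.87350845336914), (27.118066787719727, 10.157635688781738), 2.3785011768341064) z
[... 1147 characters left out ...]
3
232 ((-65.43296813964844, 51.74024963378906), (8.145395278930664, 27.525928497314453), 89.47843933105469) zmax 121.5
224 ((1.312779426574707, -0.4987621307373047), (7.689431190490723, 30.00101089477539), 89.47808837890625) zmax 131.2
282 ((0.37364959716796875, 51.69869613647461), (30.100868225097656, 8.04865837097168), 0.205361470580101) zmax 131.5
193 ((66.17489624023438, -52.07840347290039), (27.837276458740234, 8.137786865234375), 2.820796251296997) zmax 121.3
188 ((66.15550231933594, 0.0790700912475586), (8.146203994750977, 27.89154052734375), 80.89835357666016) zmax 120.9
188 ((66.24518585205078, 51.54121398925781), (27.94975471496582, 8.057354927062988), 7.667757987976074) zmax 120.7
```

View pics/wr1.png

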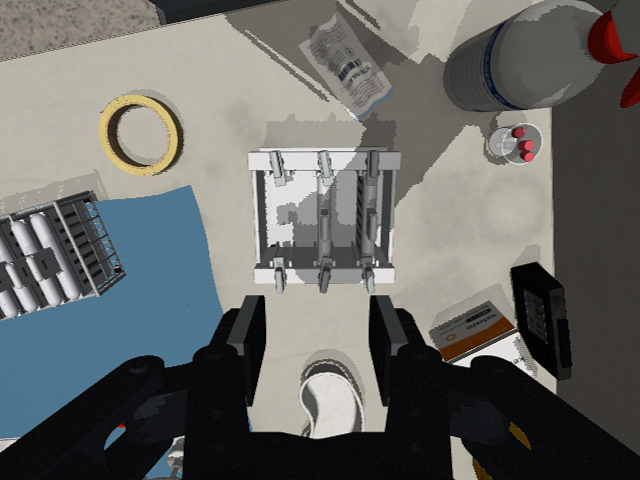

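Wings are centred on their axes and the tab heights fit (130 mm). The carrier is at (0.5232,0.1798), yaw -10.3°. First button is bay 2 near.

```bash
python3 -c "
from h import *
go(.4666,.2430,.150,-10.8); print(monitor.get_obs()['joint_pos'])"
```

```text
slide [0.0632 0.1217 0.4991] spin 0.0018 rows>= 7 t 2.5 pos [0.4866 0.1776 0.3996] yaw -10.69 tilt [ 0.001 -0.001 -1.   ] F [ 0.7  0.4 -0.7] grip 0.465
[ 7.29099198e-01  3.14540704e-02 -2.72631390e-02 -1.00369058e-04
 -1.51348782e+00 -2.48653788e+00]
```

J6 is close to its lower limit here, so I'll turn the tool 180° (same grasp) while descending.

```bash
python3 -m inch '{"claw":[30,30,30,30,30],"slide":[[0,0,0.06],[0,0,0.06],[0,0,0.06],[0,0,0.06],[0,0,0.06]],"spin":[-0.59,-0.59,-0.59,-0.59,-0.59]}' >/dev/null
python3 -m inch '{"claw":[30,30,30,30,30],"slide":[[0,0,0.06],[0,0,0.06],[0,0,0.06],[0,0,0.06],[0,0,0.06]],"spin":[-0.59,-0.59,-0.59,-0.59,-0.59]}' >/dev/null
python3 -m inch '{"claw":[30,30,30,30,30],"slide":[[0,0,0.06],[0,0,0.06],[0,0,0.06],[0,0,0.06],[0,0,0.06]],"spin":[-0.59,-0.59,-0.59,-0.59,-0.59]}' >/dev/null
python3 -m inch '{"claw":[30,30,30,30,30],"slide":[[0,0,0.06],[0,0,0.06],[0,0,0.06],[0,0,0.06],[0,0,0.06]],"spin":[-0.59,-0.59,-0.59,-0.59,-0.59]}' >/dev/null
python3 -m inch '{"claw":[30,30,30,30,30],"slide":[[0,0,0.06],[0,0,0.06],[0,0,0.06],[0,0,0.06],[0,0,0.06]],"spin":[-0.59,-0.59,-0.59,-0.59,-0.59]}' >/dev/null
python3 -c "
from h import *
go(.4666,.2430,.150,-10.8); print(monitor.get_obs()['joint_pos'])"
```

```text
slide [-0.0712 -0.1219  0.2008] spin -0.0456 rows>= 3 t 4.5 pos [0.4869 0.1754 0.2504] yaw -193.54 tilt [ 0.  0. -1.] F [ 0.6 -0.3 -0. ] grip 0.354
[ 7.25427632e-01  8.52050926e-02 -3.00834989e-01  1.00676974e-04
 -1.18469521e+00  6.09085624e-01]
```

```bash
python3 -m inch '{"claw":[30,30,30,30,30],"slide":[[-0.0712,-0.1219,0.2],[-0.0712,-0.1219,0.2],[-0.0712,-0.1219,0.2],[-0.0712,-0.1219,0.2],[-0.0712,-0.1219,0.2]],"spin":[-0.0456,-0.0456,-0.0456,-0.0456,-0.0456]}'
python3 - <<'E'
from h import *
go(.4666,.2430,.109,-10.8)
s=snap('wrist','wr2.png')
E
```

```text
time: 4.95
position: [0.4661, 0.2433, 0.1488]
tool_rot: [0.995, -0.096, -0.001, 0.002]
wrist_force: [0.2, -0.7, 1.6]
grip_width: 0.352
grip_force: 0.0
slide [0.0013 0.0002 0.0796] spin -0.0042 rows>= 1 t 5.0 pos [0.4661 0.2433 0.1488] yaw -191.05 tilt [-0.002  0.003 -1.   ] F [ 0.2 -0.7  1.6] grip 0.352
```

View pics/wr2.png

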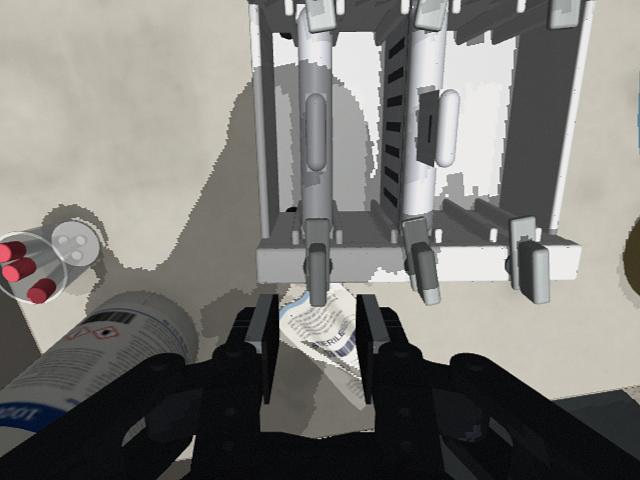

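The bay 2 near wing at (318,275) lies midway between the fingers, as intended. I'll descend, grip and turn it CCW.

```bash
python3 -m inch '{"claw":[30,30,30,0,0],"slide":[[0,0,0.08],[0,0,0.08],[0,0,0.08],[0,0,0.08],[0,0,0.08]],"spin":[0,0,0,0,0]}'
python3 -m inch '{"claw":[0,0,0,0],"slide":[[0,0,0],[0,0,0],[0,0,0],[0,0,0]],"spin":[0,0,0,0]}'
python3 -m inch '{"claw":[0,0,0,0,0],"slide":[[0,0,0],[0,0,0],[0,0,0],[0,0,0],[0,0,0]],"spin":[-0.59,-0.59,-0.59,-0.59,-0.59]}'
python3 -m inch '{"claw":[0,0,0,0,0],"slide":[[0,0,0],[0,0,0],[0,0,0],[0,0,0],[0,0,0]],"spin":[-0.59,-0.59,-0.59,-0.59,-0.59]}'
python3 -m inch '{"claw":[0,0,0,0,0],"slide":[[0,0,0],[0,0,0],[0,0,0],[0,0,0],[0,0,0]],"spin":[-0.24,-0.24,-0.24,-0.24,-0.24]}'
python3 -m inch '{"claw":[30,30,30,30,30],"slide":[[0,0,0],[0,0,0],[0,0,0],[0,0,-0.09],[0,0,-0.09]],"spin":[0,0,0,0,0]}'
python3 - <<'E'
from h import *
go(.5984,.2190,.155,-10.3+7.7)
E
```

```text
time: 5.42
position: [0.4675, 0.2432, 0.1125]
tool_rot: [0.995, -0.096, 0.001, 0.001]
wrist_force: [3.2, -26.3, 18.1]
grip_width: 0.084
grip_force: 24.5
time: 5.75
position: [0.4676, 0.243, 0.1128]
tool_rot: [0.995, -0.096, 0.001, 0.001]
wrist_force: [2.1, -8.9, 7.3]
grip_width: 0.066
grip_force: 59.9
time: 6.17
position: [0.4676, 0.243, 0.1128]
tool_rot: [0.977, 0.214, 0.001, 0.001]
wrist_force: [1.2, -8.2, 6.8]
grip_width: 0.066
grip_force: 59.9
time: 6.58
position: [0.4675, 0.2431, 0.1128]
tool_rot: [0.866, 0.501, 0.0, 0.001]
wrist_force: [0.3, -9.1, 7.2]
grip_width: 0.068
grip_force: 59.9
time: 7.0
position: [0.4675, 0.2431, 0.1128]
tool_rot: [0.798, 0.603, 0.0, 0.001]
wrist_force: [0.8, -8.1, 7.1]
grip_width: 0.063
grip_force: 59.9
time: 7.42
position: [0.4694, 0.2466, 0.161]
tool_rot: [0.797, 0.603, 0.004, 0.0]
wrist_force: [1.1, 1.4, 1.5]
grip_width: 0.352
grip_force: 0.0
slide [0.017  0.2632 0.0134] spin 1.2804 rows>= 11 t 7.4 pos [0.4694 0.2466 0.161 ] yaw -105.77 tilt [ 0.006  0.005 -1.   ] F [1.1 1.4 1.5] grip 0.352
```

```bash
python3 -m inch '{"claw":[30,30,30,30,30],"slide":[[0.017,0.263,0.01],[0.017,0.263,0.01],[0.017,0.263,0.01],[0.017,0.263,0.01],[0.017,0.263,0.01]],"spin":[0,0,0.2,0.28,0.28]}' >/dev/null
python3 -m inch '{"claw":[30,30,30,30,30],"slide":[[0,0,0],[0,0,0],[0,0,0],[0,0,0],[0,0,0]],"spin":[0.59,0.59,0.59,0.59,0.59]}' >/dev/null
python3 -m inch '{"claw":[30,30,30,30,30],"slide":[[0,0,0],[0,0,0],[0,0,0],[0,0,0],[0,0,0]],"spin":[0.41,0.41,0.41,0.41,0.41]}' >/dev/null
python3 - <<'E'
from h import *
go(.5984,.2190,.113,-10.3+7.7)
E
```

```text
slide [ 0.0044 -0.0035  0.0762] spin -0.0031 rows>= 1 t 8.7 pos [0.5961 0.2173 0.1511] yaw -182.79 tilt [ 0.001 -0.001 -1.   ] F [ 0.9  0.4 -0. ] grip 0.349
```

Descend, grip, turn 93° CW, release.

```bash
python3 -m inch '{"claw":[30,30,30,0,0],"slide":[[0.0044,-0.0035,0.076],[0.0044,-0.0035,0.076],[0.0044,-0.0035,0.076],[0.0044,-0.0035,0.076],[0.0044,-0.0035,0.076]],"spin":[0,0,0,0,0]}'
python3 -m inch '{"claw":[0,0,0,0],"slide":[[0,0,0],[0,0,0],[0,0,0],[0,0,0]],"spin":[0,0,0,0]}'
python3 -m inch '{"claw":[0,0,0,0,0],"slide":[[0,0,0],[0,0,0],[0,0,0],[0,0,0],[0,0,0]],"spin":[0.59,0.59,0.59,0.59,0.59]}'
python3 -m inch '{"claw":[0,0,0,0,0],"slide":[[0,0,0],[0,0,0],[0,0,0],[0,0,0],[0,0,0]],"spin":[0.59,0.59,0.59,0.59,0.59]}'
python3 -m inch '{"claw":[0,0,0,0,0],"slide":[[0,0,0],[0,0,0],[0,0,0],[0,0,0],[0,0,0]],"spin":[0.36,0.36,0.36,0.36,0.36]}'
python3 -m inch '{"claw":[30,30,30,30,30],"slide":[[0,0,0],[0,0,0],[0,0,0],[0,0,-0.09],[0,0,-0.09]],"spin":[0,0,0,0,0]}'
python3 - <<'E'
from h import *
go(.5891,.1678,.155,-10.3-9.1)
E
```

```text
time: 9.08
position: [0.5988, 0.2188, 0.1141]
tool_rot: [1.0, -0.023, 0.001, -0.0]
wrist_force: [-0.2, -9.2, 7.5]
grip_width: 0.079
grip_force: 24.3
time: 9.42
position: [0.5988, 0.2187, 0.1143]
tool_rot: [1.0, -0.023, 0.001, -0.001]
wrist_force: [-0.8, -2.1, 6.9]
grip_width: 0.063
grip_force: 60.6
time: 9.83
position: [0.599, 0.2189, 0.1143]
tool_rot: [0.944, -0.329, 0.001, -0.001]
wrist_force: [1.1, -1.5, 6.2]
grip_width: 0.065
grip_force: 60.5
time: 10.25
position: [0.5992, 0.2191, 0.1143]
tool_rot: [0.8, -0.6, 0.001, -0.002]
wrist_force: [-0.3, -1.9, 4.6]
grip_width: 0.062
grip_force: 60.4
time: 10.67
position: [0.5993, 0.2191, 0.1143]
tool_rot: [-0.676, 0.737, -0.001, 0.002]
wrist_force: [1.0, -1.2, 6.9]
grip_width: 0.063
grip_force: 60.5
time: 11.08
position: [0.6002, 0.2195, 0.1626]
tool_rot: [-0.676, 0.737, -0.001, 0.003]
wrist_force: [1.5, 1.0, 1.8]
grip_width: 0.355
grip_force: 0.0
slide [0.1049 0.0133 0.0149] spin -1.259 rows>= 11 t 11.1 pos [0.6002 0.2195 0.1626] yaw 85.06 tilt [-0.002 -0.005 -1.   ] F [1.5 1.  1.8] grip 0.355
```

```bash
python3 -m inch '{"claw":[30,30,30,30,30],"slide":[[0.105,0.013,0.01],[0.105,0.013,0.01],[0.105,0.013,0.01],[0.105,0.013,0.01],[0.105,0.013,0.01]],"spin":[-0.1,-0.2,-0.3,-0.4,-0.5]}' >/dev/null
python3 -m inch '{"claw":[30,30,30,30,30],"slide":[[0,0,0],[0,0,0],[0,0,0],[0,0,0],[0,0,0]],"spin":[-0.59,-0.59,-0.59,-0.59,-0.59]}' >/dev/null
python3 -m inch '{"claw":[30,30,30],"slide":[[0,0,0],[0,0,0],[0,0,0]],"spin":[-0.17,-0.17,-0.17]}' >/dev/null
python3 - <<'E'
from h import *
go(.5891,.1678,.114,-10.3-9.1)
E
```

```text
slide [ 0.0038 -0.0032  0.0768] spin 0.0021 rows>= 1 t 12.2 pos [0.5868 0.1669 0.1524] yaw -199.28 tilt [ 0. -0. -1.] F [ 0.2 -0.9  0.2] grip 0.351
```

```bash
python3 -m inch '{"claw":[30,30,30,0,0],"slide":[[0.0038,-0.0032,0.077],[0.0038,-0.0032,0.077],[0.0038,-0.0032,0.077],[0.0038,-0.0032,0.077],[0.0038,-0.0032,0.077]],"spin":[0,0,0,0,0]}' >/dev/null
python3 -m inch '{"claw":[0,0,0,0],"slide":[[0,0,0],[0,0,0],[0,0,0],[0,0,0]],"spin":[0,0,0,0]}'
python3 -m inch '{"claw":[0,0,0,0,0],"slide":[[0,0,0],[0,0,0],[0,0,0],[0,0,0],[0,0,0]],"spin":[0.59,0.59,0.59,0.59,0.59]}' >/dev/null
python3 -m inch '{"claw":[0,0,0,0,0],"slide":[[0,0,0],[0,0,0],[0,0,0],[0,0,0],[0,0,0]],"spin":[0.59,0.59,0.59,0.59,0.59]}' >/dev/null
python3 -m inch '{"claw":[0,0,0],"slide":[[0,0,0],[0,0,0],[0,0,0]],"spin":[0.1,0.1,0.1]}'
python3 -m inch '{"claw":[30,30,30,30,30],"slide":[[0,0,0],[0,0,0],[0,0,0],[0,0,-0.09],[0,0,-0.09]],"spin":[0,0,0,0,0]}' >/dev/null
python3 - <<'E'
from h import *
go(.4573,.1918,.155,-10.3+11.6)
E
```

```text
time: 12.92
position: [0.5898, 0.1676, 0.1155]
tool_rot: [0.986, -0.169, 0.001, -0.0]
wrist_force: [-1.0, -2.9, 6.6]
grip_width: 0.06
grip_force: 59.2
time: 14.0
position: [0.59, 0.1677, 0.1155]
tool_rot: [-0.667, 0.745, -0.001, 0.001]
wrist_force: [-0.2, -2.9, 6.3]
grip_width: 0.064
grip_force: 59.2
slide [-0.017   0.2724  0.0168] spin 1.3752 rows>= 12 t 14.4 pos [0.5917 0.1686 0.1642] yaw 83.81 tilt [-0.002 -0.006 -1.   ] F [ 2.2 -0.2  2.3] grip 0.352
```

```bash
python3 -m inch '{"claw":[30,30,30,30,30],"slide":[[-0.017,0.272,0.01],[-0.017,0.272,0.01],[-0.017,0.272,0.01],[-0.017,0.272,0.01],[-0.017,0.272,0.01]],"spin":[0,0.1,0.2,0.3,0.4]}' >/dev/null
python3 -m inch '{"claw":[30,30,30,30,30],"slide":[[0,0,0],[0,0,0],[0,0,0],[0,0,0],[0,0,0]],"spin":[0.59,0.59,0.59,0.59,0.59]}' >/dev/null
python3 -m inch '{"claw":[30,30,30,30,30],"slide":[[0,0,0],[0,0,0],[0,0,0],[0,0,0],[0,0,0]],"spin":[0.385,0.385,0.385,0.385,0.385]}' >/dev/null
python3 - <<'E'
from h import *
go(.4573,.1918,.114,-10.3+11.6)
E
```

```text
slide [-0.0045  0.0009  0.0802] spin -0.0022 rows>= 1 t 15.7 pos [0.455  0.1913 0.1541] yaw 1.17 tilt [-0.001  0.001 -1.   ] F [ 1.  -0.3  0.7] grip 0.348
```

```bash
python3 -m inch '{"claw":[30,30,30,0,0],"slide":[[-0.0045,0.0009,0.08],[-0.0045,0.0009,0.08],[-0.0045,0.0009,0.08],[-0.0045,0.0009,0.08],[-0.0045,0.0009,0.08]],"spin":[0,0,0,0,0]}' >/dev/null
python3 -m inch '{"claw":[0,0,0,0],"slide":[[0,0,0],[0,0,0],[0,0,0],[0,0,0]],"spin":[0,0,0,0]}'
python3 -m inch '{"claw":[0,0,0,0,0],"slide":[[0,0,0],[0,0,0],[0,0,0],[0,0,0],[0,0,0]],"spin":[-0.59,-0.59,-0.59,-0.59,-0.59]}' >/dev/null
python3 -m inch '{"claw":[0,0,0,0,0],"slide":[[0,0,0],[0,0,0],[0,0,0],[0,0,0],[0,0,0]],"spin":[-0.59,-0.59,-0.59,-0.59,-0.59]}' >/dev/null
python3 -m inch '{"claw":[0,0,0],"slide":[[0,0,0],[0,0,0],[0,0,0]],"spin":[-0.05,-0.05,-0.05]}'
python3 -m inch '{"claw":[45,45,45,45,45],"slide":[[0,0,0],[0,0,0],[0,0,0],[0,0,-0.1],[0,0,-0.1]],"spin":[0,0,0,0,0]}' >/dev/null
python3 - <<'E'
from h import *
go(.5232,.1798,.17,79.7)
s=snap('top','top1.png'); im=cv2.cvtColor(s['img'],cv2.COLOR_RGB2BGR)[215:345,160:440]
cv2.imwrite('pics/crop1.png',cv2.resize(im,(800,371),interpolation=cv2.INTER_CUBIC))
rack(s,np.array([.51,-.21]))
E
```

```text
time: 16.42
position: [0.4579, 0.1917, 0.1154]
tool_rot: [-0.011, 1.0, 0.001, 0.001]
wrist_force: [-0.2, -2.1, 6.7]
grip_width: 0.063
grip_force: 59.2
time: 17.5
position: [0.458, 0.1915, 0.1154]
tool_rot: [-0.609, 0.793, -0.0, 0.001]
wrist_force: [0.3, -3.9, 7.1]
grip_width: 0.063
grip_force: 59.2
slide [-0.0084 -0.1309 -0.0036] spin -0.0765 rows>= 2 t 17.9 pos [0.4589 0.1926 0.168 ] yaw 75.11 tilt [-0.003 -0.003 -1.   ] F [-0.1  0.4  1.5] grip 0.528
rect ((515.878662109375, -207.738525390625), (126.64041900634766, 180.51010131835938), 4.834136486053467) yaw 4.834136486053467
```

View pics/crop1.png

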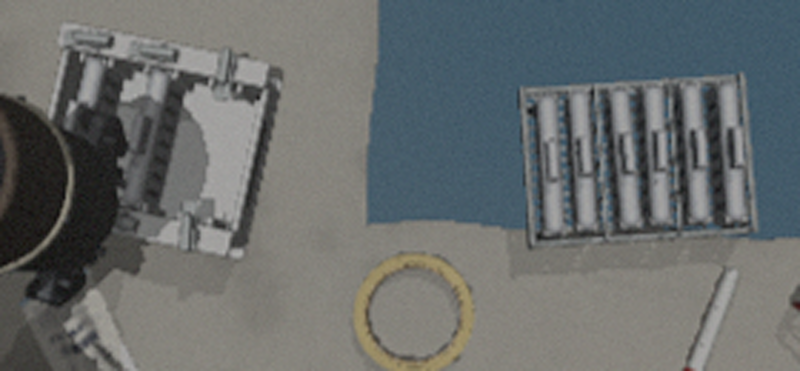

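The crop shows both far buttons of the loaded bays turned aside at (88,38) and (150,50), and the rack has not moved. Now grasp the bay 1 tab.

```bash
python3 -m inch '{"claw":[50,50,50,50],"slide":[[-0.0084,-0.131,0],[-0.0084,-0.131,0],[-0.0084,-0.131,0],[-0.0084,-0.131,0]],"spin":[-0.0765,-0.0765,-0.0765,-0.0765]}'
python3 - <<'E'
from h import *
go(.5238,.1795,.103,79.7)
s=snap('wrist','wr3.png')
E
```

```text
time: 18.3
position: [0.5223, 0.1785, 0.1635]
tool_rot: [-0.64, 0.769, 0.0, -0.0]
wrist_force: [-1.4, -0.5, -0.4]
grip_width: 0.586
grip_force: 0.0
slide [-0.0026 -0.0026  0.1209] spin -0.0028 rows>= 2 t 18.3 pos [0.5223 0.1785 0.1635] yaw 79.53 tilt [ 0.  0. -1.] F [-1.4 -0.5 -0.4] grip 0.586
```

View pics/wr3.png

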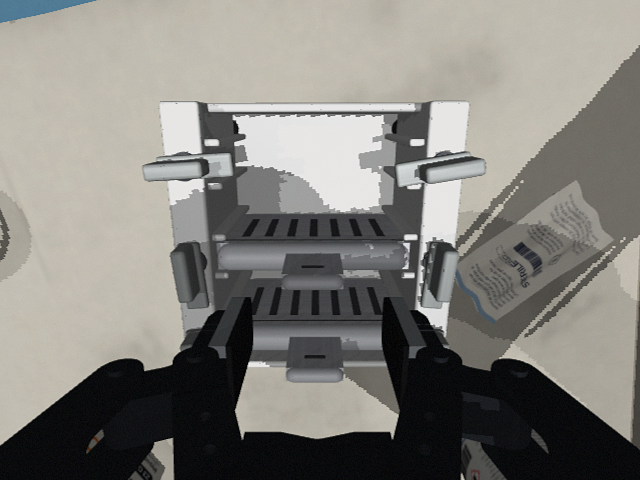

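Run:
```python
from h import *
s=load('wrist')
for p in([.5238,.1795,.13],[.5325,.2310,.13]):
    q=s['world_to_cam']@np.r_[p,1];print(p,s['mtx'][0,2]+s['mtx'][0,0]*q[0]/-q[2],s['mtx'][1,2]+s['mtx'][1,1]*-q[1]/-q[2])
```

```text
[0.5238, 0.1795, 0.13] 312.72669282678504 283.5988916200485
[0.5325, 0.231, 0.13] 314.5418910373116 378.5751146921443
```

```bash
python3 -m inch '{"claw":[50,50,50,50,0],"slide":[[-0.0026,-0.0026,0.12],[-0.0026,-0.0026,0.12],[-0.0026,-0.0026,0.12],[-0.0026,-0.0026,0.12],[-0.0026,-0.0026,0.12]],"spin":[0,0,0,0,0]}'
python3 -m inch '{"claw":[0,0,0,0,0],"slide":[[0,0,0],[0,0,0],[0,0,0],[0,0,0],[0,0,0]],"spin":[0,0,0,0,0]}'
```

```text
time: 18.77
position: [0.5235, 0.1803, 0.1053]
tool_rot: [-0.641, 0.768, -0.0, 0.001]
wrist_force: [0.5, -0.1, 0.7]
grip_width: 0.462
grip_force: 0.0
time: 19.18
position: [0.5241, 0.1803, 0.1057]
tool_rot: [-0.64, 0.768, -0.0, 0.002]
wrist_force: [0.3, 0.6, 7.6]
grip_width: 0.333
grip_force: 59.6
```

```bash
python3 -m inch '{"claw":[0,0,0,0,0],"slide":[[0,0,-0.02],[0,0,-0.04],[0,0,-0.06],[0,0,-0.08],[0,0,-0.10]],"spin":[0,0,0,0,0]}'
python3 -m inch '{"claw":[0,0,0,0,0],"slide":[[0,0,-0.06],[0,0,-0.12],[0,0,-0.18],[0,0,-0.23],[0,0,-0.23]],"spin":[0,0,0,0,0]}'
python3 - <<'E'
from h import *
s=snap('top'); L,c0,yaw,R=rack(s,np.array([.51,-.21])); print(c0,yaw)
print('tabs',runs(L[(L[:,2]>122)&(abs(L[:,0])<25)][:,1],1.0))
c=c0+R@np.array([0,-.058]); print(c)
go(c[0],c[1],.27,90+yaw); print(monitor.get_obs()['joint_pos'])
E
```

```text
time: 19.6
position: [0.523, 0.1797, 0.1552]
tool_rot: [-0.64, 0.768, 0.0, 0.0]
wrist_force: [0.4, -0.2, -2.1]
grip_width: 0.33
grip_force: 59.5
time: 20.02
position: [0.5253, 0.1805, 0.2756]
tool_rot: [-0.641, 0.768, -0.001, 0.005]
wrist_force: [1.5, 0.7, -0.5]
grip_width: 0.332
grip_force: 59.8
rect ((515.9432373046875, -207.35928344726562), (127.00252532958984, 179.97247314453125), 4.875125408172607) yaw 4.875125408172607
[ 0.51594324 -0.20735928] 4.875125408172607
tabs [(np.float64(-76.7), np.float64(-67.3), 59), (np.float64(-48.1), np.float64(-38.8), 64), (np.float64(-17.6), np.float64(-9.5), 58), (np.float64(7.8), np.float64(15.7), 56), (np.float64(40.6), np.float64(48.9), 56), (np.float64(65.6), np.float64(73.8), 54)]
[ 0.52087233 -0.26514946]
slide [ 0.8777 -0.1537  0.0022] spin -0.2539 rows>= 11 t 20.1 pos [0.5242 0.1803 0.2727] yaw 79.64 tilt [-0.004 -0.005 -1.   ] F [-0.8  0.2 -2.3] grip 0.331
[ 6.85082186e-01  1.31259791e-01 -1.96789688e-01  6.48142595e-04
 -1.23641101e+00 -8.66092808e-01]
```

```bash
python3 -m inch '{"claw":[0,0,0,0,0],"slide":[[0.07,-0.012,0],[0.14,-0.024,0],[0.21,-0.036,0],[0.28,-0.049,0],[0.35,-0.061,0]],"spin":[0,0,0,0,0]}' >/dev/null
python3 -m inch '{"claw":[0,0,0,0,0],"slide":[[0.07,-0.012,0],[0.14,-0.024,0],[0.21,-0.036,0],[0.28,-0.049,0],[0.35,-0.061,0]],"spin":[0,0,0,0,0]}' >/dev/null
python3 -m inch '{"claw":[0,0,0,0,0],"slide":[[0.07,-0.012,0],[0.14,-0.024,0],[0.178,-0.032,0],[0.178,-0.032,0],[0.178,-0.032,0]],"spin":[-0.05,-0.10,-0.15,-0.2,-0.254]}' 
python3 -m inch '{"claw":[0,0],"slide":[[0,0,0],[0,0,0]],"spin":[0,0]}' >/dev/null
python3 - <<'E'
from h import *
s=snap('wrist','wr4.png')
c0=np.array([.5159,-.208]);t=np.radians(4.85);R=np.array([[np.cos(t),-np.sin(t)],[np.sin(t),np.cos(t)]])
c=c0+R@np.array([0,-.0577]);go(c[0],c[1],.17,94.85)
P=cloud(s).reshape(-1,3);P=P[P[:,2]>.06]
L=np.c_[(P[:,:2]-c0)@R*1000,P[:,2]*1000]
L=L[(abs(L[:,0])<70)&(abs(L[:,1])<100)]
for lo,hi in((92,110),(122,140),(140,170),(170,230),(230,260)):
    for a,b in((-50,-20),(-15,15),(20,50)):
        print(lo,a,runs(L[(L[:,2]>lo)&(L[:,2]<hi)&(L[:,0]>a)&(L[:,0]<b)][:,1],1.5,20))
E
```

```text
time: 21.32
position: [0.5186, -0.2674, 0.2674]
tool_rot: [0.736, -0.677, -0.001, 0.001]
wrist_force: [-0.1, 0.1, -1.3]
grip_width: 0.328
grip_force: 59.7
slide [-0.0004 -0.0031  0.1966] spin -0.0015 rows>= 3 t 21.5 pos [ 0.5194 -0.2658  0.2683] yaw -265.24 tilt [-0.     0.001 -1.   ] F [ 0.7  0.6 -2.2] grip 0.329
92 -50 [(np.float64(-80.0), np.float64(-63.2), 769), (np.float64(-51.8), np.float64(-45.9), 335), (np.float64(65.2), np.float64(75.2), 156)]
92 -15 [(np.float64(-80.6), np.float64(-75.9), 351), (np.float64(-52.1), np.float64(-46.5), 352), (np.float64(64.5), np.float64(67.0), 88)]
92 20 [(np.float64(-81.4), np.float64(-64.4), 778), (np.float64(-52.3), np.float64(-46.0), 373), (np.float64(65.4), np.float64(75.5), 122)]
122 -50 []
122 -15 [(np.float64(-76.6), np.float64(-67.9), 570), (np.float64(43.2), np.float64(48.1), 139), (np.float64(64.5), np.float64(73.0), 579)]
122 20 []
140 -50 []
140 -15 []
140 20 []
170 -50 [(np.float64(-67.1), np.float64(-65.3), 1707)]
170 -15 [(np.float64(-67.1), np.float64(-65.6), 1710)]
170 20 [(np.float64(-67.2), np.float64(-65.6), 1703)]
230 -50 [(np.float64(-67.3), np.float64(-51.6), 3219)]
230 -15 [(np.float64(-66.9), np.float64(-61.3), 2372)]
230 20 [(np.float64(-67.4), np.float64(-50.9), 3382)]
```

View pics/wr4.png

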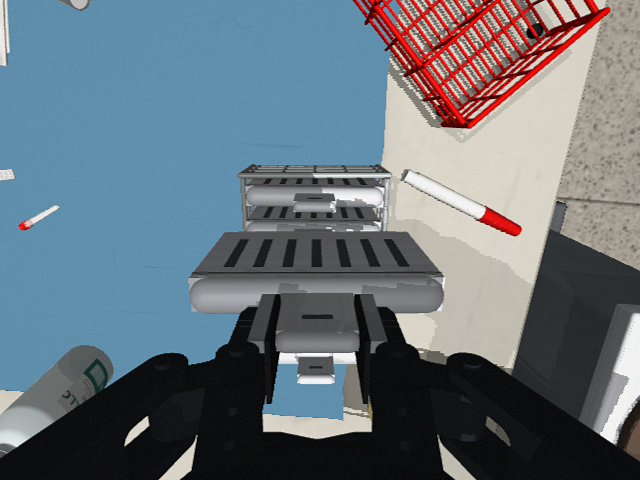

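The cassette hangs straight between (190,290) and (444,290), over the gap, but 1 mm off centre. I'll correct that and lower it to just above the bodies.

```bash
python3 -m inch '{"claw":[0,0,0,0,0],"slide":[[-0.0022,-0.003,0.04],[-0.0022,-0.003,0.08],[-0.0022,-0.003,0.11],[-0.0022,-0.003,0.118],[-0.0022,-0.003,0.118]],"spin":[0,0,0,0,0]}'
python3 -m inch '{"claw":[0],"slide":[[0,0,0]],"spin":[0]}'
python3 - <<'E'
from h import *
s=snap('wrist')
c0=np.array([.5159,-.208]);t=np.radians(4.85);R=np.array([[np.cos(t),-np.sin(t)],[np.sin(t),np.cos(t)]])
P=cloud(s).reshape(-1,3);P=P[P[:,2]>.06]
L=np.c_[(P[:,:2]-c0)@R*1000,P[:,2]*1000]
L=L[(abs(L[:,0])<70)&(abs(L[:,1])<100)]
for lo,hi in((92,110),(122,160),(160,210)):
    for a,b in((-50,-20),(20,50)):
        print(lo,a,runs(L[(L[:,2]>lo)&(L[:,2]<hi)&(L[:,0]>a)&(L[:,0]<b)][:,1],1.5,20))
h=L[(L[:,2]>185)&(L[:,2]<205)&(L[:,1]<-48)&(L[:,1]>-70)]; print('held x',np.percentile(h[:,0],[1,99]))
w=L[(L[:,2]>66)&(L[:,2]<90)]; print('rack x',np.percentile(w[:,0],[.5,99.5]))
E
```

```text
time: 21.95
position: [0.5204, -0.2643, 0.2087]
tool_rot: [0.736, -0.677, -0.001, 0.001]
wrist_force: [-0.4, -0.4, 0.2]
grip_width: 0.332
grip_force: 59.7
time: 22.03
position: [0.5215, -0.2648, 0.2105]
tool_rot: [0.737, -0.676, 0.0, 0.0]
wrist_force: [-0.4, 0.0, -1.3]
grip_width: 0.332
grip_force: 59.7
92 -50 [(np.float64(-80.0), np.float64(-63.1), 1124), (np.float64(35.9), np.float64(50.9), 248), (np.float64(61.1), np.float64(76.2), 372)]
92 20 [(np.float64(-81.5), np.float64(-64.4), 1145), (np.float64(35.9), np.float64(49.8), 273), (np.float64(61.1), np.float64(74.9), 391)]
122 -50 [(np.float64(-66.1), np.float64(-64.6), 1097)]
122 20 [(np.float64(-66.1), np.float64(-64.5), 1101)]
160 -50 [(np.float64(-66.1), np.float64(-50.7), 3811)]
160 20 [(np.float64(-66.4), np.float64(-49.7), 3850)]
held x [-52.84308269  54.28865742]
rack x [-62.93823103  62.90768733]
```

Centred now (-58.1 mm, x +0.7 mm). Lowering gently.

```bash
python3 -m inch '{"claw":[0,0,0,0,0],"slide":[[0,0,0.01],[0,0,0.02],[0,0,0.03],[0,0,0.04],[0,0,0.05]],"spin":[0,0,0,0,0]}'
python3 -m inch '{"claw":[0,0,0,0,0],"slide":[[0,0,0.01],[0,0,0.02],[0,0,0.03],[0,0,0.04],[0,0,0.05]],"spin":[0,0,0,0,0]}'
python3 -c "
from h import *
go(.52,-.265,.112,94.85)"
```

```text
time: 22.5
position: [0.521, -0.2648, 0.1842]
tool_rot: [0.736, -0.676, -0.0, 0.0]
wrist_force: [-0.7, 0.2, -2.0]
grip_width: 0.33
grip_force: 59.7
time: 22.92
position: [0.5211, -0.2648, 0.1592]
tool_rot: [0.737, -0.676, -0.0, 0.0]
wrist_force: [0.6, -0.2, -2.1]
grip_width: 0.331
grip_force: 59.7
slide [0.0001 0.0021 0.0945] spin 0.0003 rows>= 2 t 22.9 pos [ 0.5211 -0.2648  0.1592] yaw -265.13 tilt [-0.  0. -1.] F [ 0.6 -0.2 -2.1] grip 0.331
```

Going in without force (already 42 mm deep). Final 48 mm, slowing at the end.

```bash
python3 -m inch '{"claw":[0,0,0,0,0],"slide":[[0,0,0.01],[0,0,0.02],[0,0,0.03],[0,0,0.04],[0,0,0.05]],"spin":[0,0,0,0,0]}'
python3 -m inch '{"claw":[0,0,0,0,0],"slide":[[0,0,0.01],[0,0,0.02],[0,0,0.03],[0,0,0.036],[0,0,0.04]],"spin":[0,0,0,0,0]}'
```

```text
time: 23.33
position: [0.5211, -0.2649, 0.1343]
tool_rot: [0.736, -0.676, 0.0, 0.0]
wrist_force: [0.2, -0.9, -1.2]
grip_width: 0.334
grip_force: 59.7
time: 23.75
position: [0.521, -0.2648, 0.1143]
tool_rot: [0.736, -0.676, -0.0, 0.0]
wrist_force: [-0.2, 0.4, -0.3]
grip_width: 0.332
grip_force: 59.8
```

```bash
python3 -m inch '{"claw":[0,0,0,0,0],"slide":[[0,0,0.002],[0,0,0.003],[0,0,0.004],[0,0,0.005],[0,0,0.006]],"spin":[0,0,0,0,0]}'
```

```text
time: 24.17
position: [0.5212, -0.2648, 0.112]
tool_rot: [0.737, -0.676, 0.0, -0.0]
wrist_force: [-0.0, -0.5, 0.2]
grip_width: 0.331
grip_force: 59.8
```

```bash
python3 -m inch '{"claw":[50,50,50,50,50],"slide":[[0,0,0],[0,0,0],[0,0,0],[0,0,0],[0,0,-0.03]],"spin":[0,0,0,0,0]}'
python3 -m inch '{"claw":[50,50,50,50,50],"slide":[[0,0,-0.08],[0,0,-0.16],[0,0,-0.24],[0,0,-0.24],[0,0,-0.24]],"spin":[0,0,0,0,0]}' >/dev/null
python3 - <<'E'
from h import *
s=snap('wrist','wr5.png')
c0=np.array([.5159,-.208]);t=np.radians(4.85);R=np.array([[np.cos(t),-np.sin(t)],[np.sin(t),np.cos(t)]])
P=cloud(s).reshape(-1,3);P=P[P[:,2]>.06]
L=np.c_[(P[:,:2]-c0)@R*1000,P[:,2]*1000]
L=L[(abs(L[:,0])<70)&(abs(L[:,1])<100)]
k=L[(L[:,2]>120)&(L[:,2]<142)&(abs(L[:,0])<20)]
print(runs(k[:,1],1.5,20))
for a,b,_ in runs(k[:,1],1.5,20): print(a,k[(k[:,1]>=a)&(k[:,1]<=b)][:,2].max())
for a,b in((-50,-20),(20,50)): print(runs(L[(L[:,2]>92)&(L[:,2]<110)&(L[:,0]>a)&(L[:,0]<b)][:,1],1,20))
go(.5325,.2310,.27,79.7)
E
```

```text
time: 24.58
position: [0.5194, -0.2643, 0.1244]
tool_rot: [0.736, -0.677, -0.002, 0.001]
wrist_force: [-0.6, 0.4, -0.3]
grip_width: 0.585
grip_force: 0.0
[(np.float64(-84.8), np.float64(-77.1), 620), (np.float64(-61.7), np.float64(-53.1), 700), (np.float64(-41.6), np.float64(-32.0), 733), (np.float64(-18.6), np.float64(-9.0), 736), (np.float64(6.5), np.float64(15.9), 744), (np.float64(39.5), np.float64(48.7), 730), (np.float64(64.7), np.float64(73.9), 732)]
-84.8 137.26671733131056
-61.7 137.85599553395807
-41.6 137.00110946114768
-18.6 137.07209686689836
6.5 137.10037684732595
39.5 136.62861087966667
64.7 136.93854002850625
[(np.float64(-86.9), np.float64(-69.7), 880), (np.float64(-65.6), np.float64(-49.2), 830), (np.float64(-46.8), np.float64(-30.7), 811), (np.float64(-22.1), np.float64(-7.1), 750), (np.float64(2.1), np.float64(18.0), 738), (np.float64(35.4), np.float64(51.8), 703), (np.float64(61.4), np.float64(76.1), 661)]
[(np.float64(-86.3), np.float64(-70.1), 881), (np.float64(-65.4), np.float64(-48.7), 850), (np.float64(-46.6), np.float64(-30.3), 822), (np.float64(-23.2), np.float64(-7.0), 778), (np.float64(2.8), np.float64(18.9), 742), (np.float64(35.1), np.float64(50.9), 709), (np.float64(60.5), np.float64(75.7), 672)]
slide [-0.9861 -0.1063 -0.0442] spin 0.2526 rows>= 12 t 25.1 pos [ 0.5214 -0.2648  0.2479] yaw -265.14 tilt [ 0.    -0.002 -1.   ] F [ 0.  -0.1 -0.8] grip 0.582
```

View pics/wr5.png

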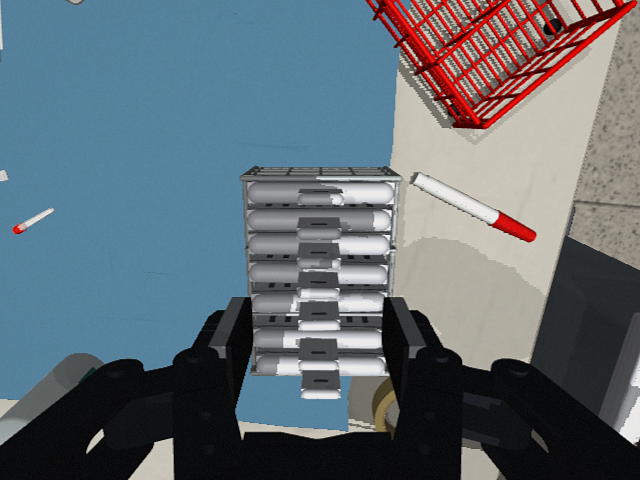

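Cassette 1 stands in the right compartment, level with its neighbours (137–138 mm). Back for cassette 2.

```bash
python3 -m inch '{"claw":[50,50,50,50,50],"slide":[[-0.40,-0.043,0],[-0.40,-0.043,0],[-0.40,-0.043,0],[-0.40,-0.043,0],[-0.40,-0.043,0]],"spin":[0,0,0,0,0]}' >/dev/null
python3 -m inch '{"claw":[50,50,50,50,50],"slide":[[-0.40,-0.043,0],[-0.40,-0.043,0],[-0.40,-0.043,0],[-0.40,-0.043,0],[-0.40,-0.043,0]],"spin":[0,0,0,0,0]}' >/dev/null
python3 -m inch '{"claw":[50,50,50,50,50],"slide":[[-0.186,-0.02,0.10],[-0.186,-0.02,0.10],[-0.186,-0.02,0.10],[-0.186,-0.02,0.10],[-0.186,-0.02,0.10]],"spin":[0.253,0.253,0.253,0.253,0.253]}' >/dev/null
python3 - <<'E'
from h import *
go(.5327,.2308,.102,79.7)
s=snap('wrist');P=cloud(s).reshape(-1,3)
k=P[(P[:,2]>.122)&(P[:,2]<.14)&(np.hypot(P[:,0]-.5325,P[:,1]-.231)<.025)]
print(cv2.minAreaRect((k[:,:2]*1000).astype(np.float32)),len(k),k[:,2].max())
E
```

```text
slide [-0.0003 -0.0044  0.1845] spin 0.002 rows>= 3 t 26.3 pos [0.5309 0.2313 0.1943] yaw 79.82 tilt [ 0.004  0.003 -1.   ] F [ 0.1 -1.2  1. ] grip 0.584
((532.978759765625, 231.0160675048828), (8.331201553344727, 29.66979217529297), 79.1855697631836) 825 0.13141324793584397
```

```bash
python3 -m inch '{"claw":[50,50,50,50,50],"slide":[[-0.0003,-0.0044,0.06],[-0.0003,-0.0044,0.12],[-0.0003,-0.0044,0.182],[-0.0003,-0.0044,0.182],[-0.0003,-0.0044,0.182]],"spin":[0,0,0,0,0]}'
python3 -m inch '{"claw":[0,0,0,0,0],"slide":[[0,0,0],[0,0,0],[0,0,0],[0,0,0],[0,0,0]],"spin":[0,0,0,0,0]}' >/dev/null
python3 -m inch '{"claw":[0,0,0],"slide":[[0,0,0],[0,0,0],[0,0,0]],"spin":[0,0,0]}'
python3 -m inch '{"claw":[0,0,0,0,0],"slide":[[0,0,-0.02],[0,0,-0.04],[0,0,-0.06],[0,0,-0.08],[0,0,-0.10]],"spin":[0,0,0,0,0]}'
python3 -m inch '{"claw":[0,0,0,0,0],"slide":[[0,0,-0.06],[0,0,-0.12],[0,0,-0.18],[0,0,-0.23],[0,0,-0.23]],"spin":[0,0,0,0,0]}'
python3 - <<'E'
from h import *
s=snap('top'); L,c0,yaw,R=rack(s,np.array([.51,-.21])); print(c0,yaw)
print('tabs',runs(L[(L[:,2]>122)&(abs(L[:,0])<25)][:,1],1.0))
c=c0+R@np.array([0,.057]); print(c)
go(c[0],c[1],.27,90+yaw)
E
```

```text
time: 26.77
position: [0.5338, 0.229, 0.1054]
tool_rot: [-0.64, 0.768, -0.0, -0.002]
wrist_force: [-0.1, 0.4, 0.8]
grip_width: 0.59
grip_force: 0.0
time: 27.43
position: [0.5354, 0.2315, 0.1081]
tool_rot: [-0.641, 0.768, -0.0, 0.002]
wrist_force: [-0.6, 0.1, 6.3]
grip_width: 0.33
grip_force: 59.5
time: 27.85
position: [0.5343, 0.2307, 0.1573]
tool_rot: [-0.641, 0.768, 0.0, 0.0]
wrist_force: [1.2, 0.9, -1.2]
grip_width: 0.331
grip_force: 59.4
time: 28.27
position: [0.5365, 0.2316, 0.2779]
tool_rot: [-0.641, 0.768, -0.001, 0.005]
wrist_force: [1.4, 0.4, -0.0]
grip_width: 0.331
grip_force: 59.8
rect ((516.01171875, -207.5209197998047), (126.8632583618164, 180.03257751464844), 4.794720649719238) yaw 4.794720649719238
[ 0.51601172 -0.20752092] 4.794720649719238
tabs [(np.float64(-85.0), np.float64(-75.4), 66), (np.float64(-61.5), np.float64(-52.4), 60), (np.float64(-39.9), np.float64(-31.3), 56), (np.float64(-17.6), np.float64(-9.3), 59), (np.float64(7.9), np.float64(16.1), 58), (np.float64(40.6), np.float64(49.1), 57), (np.float64(65.9), np.float64(73.9), 53)]
[ 0.51124732 -0.15072039]
slide [ 0.7606 -0.0891  0.0065] spin -0.2516 rows>= 10 t 28.3 pos [0.5354 0.2314 0.2748] yaw 79.7 tilt [-0.005 -0.004 -1.   ] F [-0.1  0.3 -2.7] grip 0.328
```

```bash
python3 -m inch '{"claw":[0,0,0,0,0],"slide":[[0.07,-0.008,0],[0.14,-0.016,0],[0.21,-0.025,0],[0.28,-0.033,0],[0.35,-0.041,0]],"spin":[0,0,0,0,0]}' >/dev/null
python3 -m inch '{"claw":[0,0,0,0,0],"slide":[[0.07,-0.008,0],[0.14,-0.016,0],[0.21,-0.025,0],[0.26,-0.030,0],[0.30,-0.036,0]],"spin":[0,0,0,0,0]}' >/dev/null
python3 -m inch '{"claw":[0,0,0,0,0],"slide":[[0.06,-0.008,0],[0.11,-0.012,0],[0.111,-0.012,0],[0.111,-0.012,0],[0.111,-0.012,0]],"spin":[-0.05,-0.10,-0.15,-0.2,-0.252]}' 
python3 -m inch '{"claw":[0,0],"slide":[[0,0,0],[0,0,0]],"spin":[0,0]}' >/dev/null
cat > ins.py <<'E'
from h import *
s=snap('wrist')
c0=np.array([.5160,-.2078]);t=np.radians(4.82);R=np.array([[np.cos(t),-np.sin(t)],[np.sin(t),np.cos(t)]])
c=c0+R@np.array([0,.057]);go(c[0],c[1],.213,94.82)
z=monitor.get_obs()['position'][2]*1000
P=cloud(s).reshape(-1,3);P=P[P[:,2]>.06]
L=np.c_[(P[:,:2]-c0)@R*1000,P[:,2]*1000]
L=L[(abs(L[:,0])<70)&(abs(L[:,1])<110)]
for lo,hi in((92,110),(122,140),(z-60,z-25),(z-25,z)):
    for a,b in((-50,-20),(-15,15),(20,50)):
        print(round(lo),a,runs(L[(L[:,2]>lo)&(L[:,2]<hi)&(L[:,0]>a)&(L[:,0]<b)][:,1],1.5,20))
h=L[(L[:,2]>z-25)&(L[:,2]<z-5)&(L[:,1]<70)&(L[:,1]>45)]; print('held x',np.percentile(h[:,0],[1,99]))
w=L[(L[:,2]>66)&(L[:,2]<90)]; print('rack x',np.percentile(w[:,0],[.5,99.5]))
E
python3 ins.py
```

```text
time: 29.57
position: [0.509, -0.1523, 0.2699]
tool_rot: [0.736, -0.676, -0.001, 0.001]
wrist_force: [-0.1, 0.1, -1.9]
grip_width: 0.331
grip_force: 59.7
slide [-0.0008 -0.0034  0.1148] spin -0.002 rows>= 2 t 29.8 pos [ 0.5096 -0.1516  0.2704] yaw -265.3 tilt [-0.     0.001 -1.   ] F [-0.3  0.6 -1.3] grip 0.33
92 -50 [(np.float64(-85.7), np.float64(-69.5), 1077), (np.float64(-65.4), np.float64(-48.6), 1006), (np.float64(-46.6), np.float64(-29.7), 941), (np.float64(-21.8), np.float64(-4.9), 872), (np.float64(1.8), np.float64(18.7), 821), (np.float64(36.0), np.float64(52.3), 749), (np.float64(61.2), np.float64(69.0), 418)]
92 -15 [(np.float64(-75.9), np.float64(-70.1), 565), (np.float64(-55.7), np.float64(-49.2), 391), (np.float64(-45.8), np.float64(-43.1), 161), (np.float64(-33.7), np.float64(-30.3), 223), (np.float64(-21.9), np.float64(-18.2), 200), (np.float64(-13.9), np.float64(-5.7), 175), (np.float64(3.1), np.float64(8.0), 279), (np.float64(36.0), np.float64(44.0), 343), (np.float64(61.2), np.float64(66.1), 398)]
92 20 [(np.float64(-85.7), np.float64(-69.4), 1090), (np.float64(-6
[... 229 characters left out ...]
loat64(68.0), 410)]
122 -50 []
122 -15 [(np.float64(-84.8), np.float64(-75.6), 905), (np.float64(-61.4), np.float64(-52.9), 725), (np.float64(-39.9), np.float64(-32.3), 576), (np.float64(-18.1), np.float64(-10.2), 526), (np.float64(6.9), np.float64(15.3), 550), (np.float64(39.8), np.float64(48.5), 548)]
122 20 []
210 -50 [(np.float64(47.8), np.float64(49.4), 1508)]
210 -15 [(np.float64(47.7), np.float64(49.4), 1493)]
210 20 [(np.float64(47.6), np.float64(49.3), 1497)]
245 -50 [(np.float64(48.1), np.float64(63.3), 2459)]
245 -15 [(np.float64(47.8), np.float64(55.3), 2329)]
245 20 [(np.float64(47.4), np.float64(64.8), 2484)]
held x [-56.29495174  50.69133101]
rack x [-62.9754026   63.24823681]
```

```bash
python3 -m inch '{"claw":[0,0,0,0,0],"slide":[[-0.001,-0.0056,0.04],[-0.001,-0.0056,0.08],[-0.001,-0.0056,0.11],[-0.001,-0.0056,0.114],[-0.001,-0.0056,0.114]],"spin":[0,0,0,0,0]}'
python3 -m inch '{"claw":[0],"slide":[[0,0,0]],"spin":[0]}' >/dev/null
python3 ins.py | grep -v ' -15 '
```

```text
time: 30.2
position: [0.5121, -0.1508, 0.213]
tool_rot: [0.736, -0.677, -0.001, 0.001]
wrist_force: [-0.3, 0.2, -1.3]
grip_width: 0.328
grip_force: 59.7
slide [-0.0002  0.0043  0.0039] spin -0.0003 rows>= 1 t 30.3 pos [ 0.5134 -0.1509  0.215 ] yaw -265.2 tilt [ 0.    -0.002 -1.   ] F [-0.   0.8 -1.1] grip 0.328
92 -50 [(np.float64(-80.9), np.float64(-69.6), 1291), (np.float64(-65.9), np.float64(-48.8), 1521), (np.float64(-46.6), np.float64(-29.4), 1387), (np.float64(-21.8), np.float64(-4.8), 1279), (np.float64(2.1), np.float64(18.8), 1192), (np.float64(36.1), np.float64(53.3), 1089)]
92 20 [(np.float64(-81.0), np.float64(-69.2), 1289), (np.float64(-64.9), np.float64(-49.2), 1530), (np.float64(-46.7), np.float64(-29.9), 1395), (np.float64(-23.0), np.float64(-6.7), 1287), (np.float64(3.8), np.float64(20.8), 1187), (np.float64(35.3), np.float64(52.7), 1102)]
122 -50 [(np.float64(48.1), np.float64(49.3), 429)]
122 20 [(np.float64(48.1), np.float64(49.3), 434)]
155 -50 [(np.float64(48.1), np.float64(49.8), 1502)]
155 20 [(np.float64(47.9), np.float64(49.6), 1521)]
190 -50 [(np.float64(48.0), np.float64(63.5), 2578)]
190 20 [(np.float64(47.6), np.float64(64.4), 2401)]
held x [-52.37739238  54.43091798]
rack x [-63.05651595  63.16495316]
```

```bash
python3 -m inch '{"claw":[0,0,0,0,0],"slide":[[-0.001,0,0.01],[-0.001,0,0.02],[-0.001,0,0.03],[-0.001,0,0.04],[-0.001,0,0.05]],"spin":[0,0,0,0,0]}'
python3 -m inch '{"claw":[0,0,0,0,0],"slide":[[0,0,0.01],[0,0,0.02],[0,0,0.03],[0,0,0.04],[0,0,0.05]],"spin":[0,0,0,0,0]}'
python3 -c "
from h import *
go(.5125,-.151,.114,94.85)"
```

```text
time: 30.75
position: [0.5125, -0.1504, 0.1882]
tool_rot: [0.736, -0.677, -0.0, 0.0]
wrist_force: [-0.3, -0.3, -0.9]
grip_width: 0.325
grip_force: 59.7
time: 31.17
position: [0.5126, -0.1505, 0.1633]
tool_rot: [0.736, -0.677, -0.0, 0.0]
wrist_force: [-0.9, -0.0, -1.3]
grip_width: 0.331
grip_force: 59.7
slide [0.001  0.0003 0.0985] spin -0.0007 rows>= 2 t 31.2 pos [ 0.5126 -0.1505  0.1633] yaw -265.19 tilt [ 0.  0. -1.] F [-0.9 -0.  -1.3] grip 0.331
```

```bash
python3 -m inch '{"claw":[0,0,0,0,0],"slide":[[0,0,0.01],[0,0,0.02],[0,0,0.03],[0,0,0.04],[0,0,0.05]],"spin":[0,0,0,0,0]}'
python3 -m inch '{"claw":[0,0,0,0,0],"slide":[[0,0,0.01],[0,0,0.02],[0,0,0.03],[0,0,0.036],[0,0,0.042]],"spin":[0,0,0,0,0]}'
python3 -m inch '{"claw":[0,0,0,0,0],"slide":[[0,0,0.002],[0,0,0.003],[0,0,0.004],[0,0,0.005],[0,0,0.006]],"spin":[0,0,0,0,0]}'
```

```text
time: 31.58
position: [0.5127, -0.1505, 0.1384]
tool_rot: [0.736, -0.677, 0.0, -0.0]
wrist_force: [0.0, -0.1, 1.9]
grip_width: 0.327
grip_force: 60.0
time: 32.0
position: [0.5125, -0.1505, 0.1173]
tool_rot: [0.736, -0.677, -0.0, 0.0]
wrist_force: [0.2, -0.4, -0.6]
grip_width: 0.333
grip_force: 59.9
time: 32.42
position: [0.5127, -0.1504, 0.1149]
tool_rot: [0.736, -0.677, 0.0, -0.0]
wrist_force: [0.6, -1.0, -0.4]
grip_width: 0.329
grip_force: 59.8
```

```bash
python3 -m inch '{"claw":[0,0,0],"slide":[[0,0,0.001],[0,0,0.002],[0,0,0.003]],"spin":[0,0,0]}'
python3 -m inch '{"claw":[50,50,50,50,50],"slide":[[0,0,0],[0,0,0],[0,0,0],[0,0,0],[0,0,-0.03]],"spin":[0,0,0,0,0]}'
python3 -m inch '{"claw":[50,50,50,50,50],"slide":[[0,0,-0.08],[0,0,-0.16],[0,0,-0.24],[0,0,-0.24],[0,0,-0.24]],"spin":[0,0,0,0,0]}' >/dev/null
python3 -m inch '{"claw":[50,50,50,50,50],"slide":[[-0.30,0,-0.1],[-0.30,0,-0.1],[-0.30,0,-0.1],[-0.30,0,-0.1],[-0.30,0,-0.1]],"spin":[0,0,0,0,0]}' >/dev/null
python3 - <<'E'
from h import *
for n in('top','wrist'):
    s=snap(n,n+'9.png'); L,c0,yaw,R=rack(s,np.array([.51,-.21])); print(c0,yaw)
    k=L[(L[:,2]>120)&(L[:,2]<145)&(abs(L[:,0])<20)]
    for a,b,c in runs(k[:,1],1.2,15): print(a,b,c,k[(k[:,1]>=a)&(k[:,1]<=b)][:,2].max().round(1), np.percentile(L[(L[:,1]>=a)&(L[:,1]<=b)&(abs(L[:,0])>25)&(L[:,2]>90)][:,2],90).round(1))
E
```

```text
time: 32.67
position: [0.5128, -0.1507, 0.1142]
tool_rot: [0.736, -0.677, 0.0, 0.0]
wrist_force: [-3.8, -0.6, 12.8]
grip_width: 0.328
grip_force: 61.1
time: 33.08
position: [0.5108, -0.1502, 0.1259]
tool_rot: [0.736, -0.677, -0.002, 0.001]
wrist_force: [-0.9, 0.4, -0.4]
grip_width: 0.59
grip_force: 0.0
rect ((515.8878784179688, -207.38699340820312), (126.70258331298828, 179.93600463867188), 4.6947340965271) yaw 4.6947340965271
[ 0.51588788 -0.20738699] 4.6947340965271
-85.5 -75.4 66 140.9 103.5
-61.6 -52.5 62 139.7 104.1
-40.5 -31.7 58 139.2 104.3
-18.1 -9.3 60 139.4 103.8
7.5 16.0 57 140.6 104.1
32.9 41.3 58 138.9 103.9
53.2 61.0 55 138.4 104.2
76.3 85.3 55 138.0 103.1
rect ((510.62628173828125, -141.11587524414062), (127.15336608886719, 46.494388580322266), 5.1352152824401855) yaw 5.1352152824401855
[ 0.51062628 -0.14111588] 5.1352152824401855
-7.8 -5.4 349 136.3 101.6
10.5 18.5 622 137.2 101.9
```

View pics/wrist9.png

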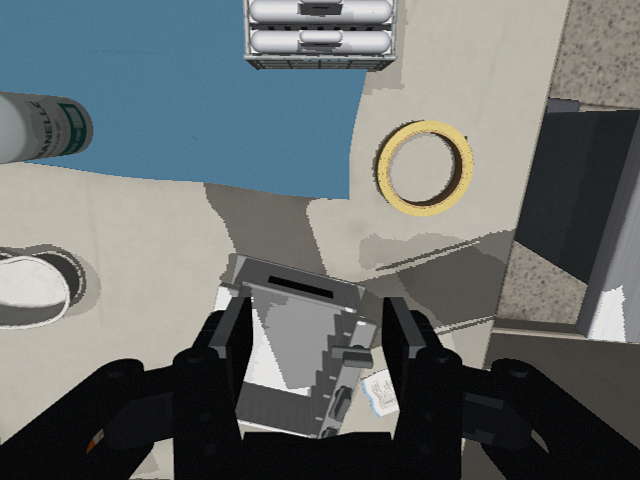

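All eight stand at equal height. The second one was felt on the floor (12.8 N). As a cheap check I'll press lightly on the first one's tab with shut fingers.

```bash
python3 -m inch '{"claw":[0,0,0,0,0],"slide":[[0.38,0,0],[0.38,0,0],[0.38,0,0],[0.38,0,0],[0.38,0,0]],"spin":[0,0,0,0,0]}' >/dev/null
python3 -m inch '{"claw":[0,0,0,0,0],"slide":[[0.15,0,0.1],[0.15,0,0.1],[0.15,0,0.1],[0.15,0,0.1],[0.15,0,0.1]],"spin":[0,0,0,0,0]}' >/dev/null
python3 - <<'E'
from h import *
go(.5207,-.2645,.145,94.82)
s=snap('wrist'); L,c0,yaw,R=rack(s,np.array([.516,-.2077]))
k=L[(L[:,2]>120)&(L[:,2]<145)&(abs(L[:,0])<20)]
for a,b,c in runs(k[:,1],1.2,15): print(a,b,c,np.percentile(k[(k[:,1]>=a)&(k[:,1]<=b)][:,2],95).round(2))
E
```

```text
slide [-3.200e-03  1.000e-04  2.036e-01] spin -0.0027 rows>= 3 t 34.9 pos [ 0.5212 -0.2661  0.2468] yaw -265.34 tilt [-0.001  0.003 -1.   ] F [0.1 0.3 0.2] grip 0.003
rect ((516.2780151367188, -210.8863983154297), (127.1889419555664, 174.2840576171875), 4.814589023590088) yaw 4.814589023590088
-81.9 -74.0 641 135.89
-58.8 -50.2 720 135.83
-38.5 -29.0 775 135.84
-15.6 -6.7 475 134.54
78.4 87.1 140 135.56
```

Heights agree to 0.1 mm, so it stands on the floor and no press is needed. The arm is clear, so I'm handing in.

```bash
python3 -m inch '{"claw":[0,0,0,0],"slide":[[0,0,-0.15],[0,0,-0.15],[0,0,-0.15],[0,0,-0.15]],"spin":[0,0,0,0]}' >/dev/null
python3 -c "
from rig import job
print(job.job_done())"
```

```text
the job is handed in; nothing more can be done
None
```

I lifted both loaded cassettes (bays 1 and 2; bay 0 was empty) out and stood them in the rack's right and left compartments, three to each, all tabs at one height, and handed the job in at about 35 s; the verdict was not shown.

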